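# Prop the lamp cradle with its crank jack

### The job

The street-lamp head strapped in the service cradle needs its free end propped before it is worked on. Lay the loose plywood board flat on the bench under the cradle's crank jack, so that the whole round foot will land on it, then wind the crank until you feel it go heavy: the foot must bear firmly on the board, but do not jack the cradle up off its rest. Let go of the crank and leave the other things on the bench where they are.

Things in the scene. Friction and masses are not known exactly. Their poses are not given: they have to be found in the camera images.
- stand: Fixed foot of the lamp cradle: base plate with two grey cheeks, 485 to 630 mm along this frame's +y; the beam is hinged there 122 mm up. Origin: the bench point straight below the jack's axis and foot centre; z up, +y along the beam to the hinge. Below the jack the -y side and both x sides are open.
- beam_end (a point): Point on the centreline of the hinged beam 60 mm from the jack's axis, 122 mm above the bench; axes as the stand's. The beam is 40 mm square, its hinge 560 mm from the jack. Only weight keeps it on its rest: 68 to 92 N upward at the jack lifts it.
- lamp_end (a point): Street-lamp head, lens up, strapped on the beam: 190 mm wide, 360 mm long, top about 225 mm above the bench. This point: middle of the lens face's end edge nearest the jack, 130 mm from the jack's axis.
- jack: Drop-leg jack: 46 mm square tube 95 to 200 mm above the bench, 64 mm square gear head up to 228 mm. Origin on its upright axis at bench level, axes as the stand's. Leg 32 mm square with a round foot, 46 mm across, underside at the start somewhere 42 to 70 mm above the bench (not measured). Crank clockwise seen from above lowers it 20 mm a turn without turning it; it stays where left, also loaded.
- knob: Crank grip, upright, black, 26 mm across, 70 mm tall, revolving freely on the arm's end 65 mm from the jack's axis, anywhere round it. Origin: centre of its underside, 247 mm above the bench; arm and hub lie below that. Winding takes about 5 N here with the foot free; from first touch within an eighth of a turn it rises by 3 to 5 N, then the cradle starts to lift, 5 mm per quarter turn.
- board: The loose plywood board, 280 x 68 x 18 mm, about 0.22 kg, lying flat on the bench. Origin at the centre of its underside, x along its length, y across its width, z up.
- meter: A black multimeter lying on the bench, 68 x 145 x 34 mm. Origin at the centre of its underside. Leave it.
- driver: An aluminium LED driver box, 62 x 120 x 34 mm. Origin at the centre of its underside. Leave it.
- spool: A grey solder spool standing on end, 60 mm in diameter, 50 mm tall. Origin at the centre of its underside. Leave it.
- tape: A roll of white tape lying flat, 90 mm in diameter, 19 mm high. Origin at the centre of its underside. Leave it.
- screwdriver: A screwdriver, 190 mm long, lying along its x. Leave it.
- cell: A D-size battery standing upright, 33 mm in diameter, 61 mm tall. Origin at the centre of its underside. Leave it.
- wrench: A steel spanner, 160 mm long, lying along its x. Leave it.

How it is judged:
On the way:
1. the board lies flat on the bench under the jack's foot, the foot still clear of it (x of stand in the frame of board between -0.117 and 0.117 m and y of stand in the frame of board between -0.0125 and 0.0125 m and angle between board's own z axis and vertical below 0.06 rad and height (world z) of board below 0.004 m and linear speed of board below 0.03 m/s and contact force between jack and board below 2 N), for 0.2 s.
At the end, for the whole second after the job is handed in: the board lies flat on the bench with the whole foot on it (jack axis within 12.5 mm of the board's long centreline and 117 mm of its middle), the foot presses on it with more than 25 N, the knob stands still and the cradle is lifted less than 3 mm at the jack (x of stand in the frame of board between -0.117 and 0.117 m and y of stand in the frame of board between -0.0125 and 0.0125 m and angle between board's own z axis and vertical below 0.06 rad and height (world z) of board below 0.004 m and linear speed of board below 0.03 m/s and contact force between jack and board above 25 N and z of knob in the frame of stand below 0.2505 m and linear speed of knob below 0.02 m/s); the robot touches nothing.
It fails at once if the cradle is jacked up by more than 9 mm at the jack (z of knob in the frame of stand above 0.2565 m).
It fails at once if another thing on the bench is moved by more than 30 mm (distance of any of meter, driver, spool, tape, screwdriver, cell, wrench from where it was at the start of the episode above 0.03 m).
It also fails if it takes over 72 s, if anything falls off the work surface, if the arm or the gripper's body presses on something with over 40 N, if the wrist force passes 120 N, or if a joint passes its speed limit or range.

### The arm

A 6-joint arm with a two-finger parallel gripper is mounted at the origin on the work surface. World frame = base frame: x ahead of the robot, y to its left, z up, the work surface at z = 0. Lengths are in m, angles in rad, forces in N, time in s.
With the tool pointing down it reaches from about 0.425 to 1.125 m from the base axis. Payload 14.9 kg.
Tool frame: the origin (TCP) lies at the centre of the arm's flange, where the gripper is bolted on; the fingertips stand 191 mm ahead of it and the grasp point (between the pads) lies env.pinch_z ahead of it (env.pinch_z is the distance from the TCP to the grasp point, in m); z points along the fingers, y is the line along which they close (so a half turn about z gives the same grasp; the last joint's range is limited). The gripper opens to 91 mm and grips with 3 to 60 N. Pads are 32 mm wide; open, the fingers measure 118 mm over their backs; the gripper's body (76 mm by 178 mm) begins 60 mm behind the grasp point.
Start: joints at [1.274, 0.379, 1.734, -0, 1.028, -0.033], TCP at [0.183, 0.676, 0.405] pointing down, gripper open.
Joint ranges: [-2.77, 2.77], [-0.74, 2.19], [0, 2.66], [-1.06, 4.2], [0.31, 2.87], [-3.08, 3.08]. Speed limits (rad/s): [1.89, 1.89, 2.39, 3.14, 3.14, 3.14].

### API

Orientations are given as a unit quaternion [x, y, z, w].
In Python, from workcell import telemetry, grab_frame, workorder, env gives the robot as it stands. The module is installed in compiled form; this text tells all that it offers.
- The arm moves only by the tool play_rows, never from a script. Its argument "plan" is a list of rows, each a list of 3 entries, a list of its own where there are three numbers: the turn, a rotation vector about the world's x, y, z in units of 5 degrees (1.0 is 5 degrees), then the shift along the world's x, y, z in units of 60 mm (1.0 is 60 mm), then the finger opening in mm, from 0 to 91.2. In form: [[[rx, ry, rz], [x, y, z], claw], ...]. A call has 1 to 20 rows; each row shifts and turns the commanded pose from where the row before left it; what a row does not reach is not made up. A row lasts 1/8 s, in which the tool goes at most 62.5 mm and 10.7 degrees, less where a joint would pass 70% of its speed; a pose out of reach is approached as far as the arm can. A call is refused whole if a number of a shift passes 1 or a number of a turn 1, either way. A call with a gripper value outside its range is refused whole. The fingers move at their own pace and stop on an object; "force" is the grip in N (left out, the last holds). Time passes only in rows, so rows that do not move let the fingers close. It gives the time, the measured TCP pose, the force, the opening and the grip force at its end, in the units of the state.
- telemetry.get_state(): the state, without advancing time (a new reading comes with each control period).
- grab_frame(name): name is "side" or "top"; returns a dict with "image" (480x640x3 uint8, red, green, blue), "fx", "fy", "cx", "cy" (pixels), "k1" (the pictures are not rectified: a ray, as slopes to the right and down, at radius r is drawn at 1 + k1 r^2 times it, then the intrinsics apply), "pose" (4x4, takes a point from camera to world coordinates). Camera axes: x right, y down, z forward; pixel columns grow to the right and rows downward; lengths in m; the calibration is good to about 2 mm. A picture is of the moment at which its call begins. There is no depth.
- workorder.finish_job(): hands the job in; it is judged then, once.
The state is a dict: "clock": time; "joints": joint angles; "qvel": joint speeds; "joint_efforts": joint torques, N m; "position": TCP position; "ee_rot": TCP orientation; "contact_force": force on the tool from outside, world axes, zero at the start; "wrist_torque": the same for the moment, N m; "width": opening from 0.0 (shut) to 1.0 (fully open); "gripper_force": force on a finger pad.
Only numpy, scipy, OpenCV 4.12 (cv2) and the standard library are available. Lean on these libraries where they do the work, as an engineer would, in place of code of your own. Each camera call takes 0.05 s, during which the arm holds its last target. There are 200 camera calls.

## Working session

There is one attempt and no reset: what is moved stays moved. The work goes in short steps, Python scripts to look and compute and a tool call to move; the robot and the scene stay as the last step left them, time stands still between calls to the robot, and variables do not carry over. Pictures are saved under pics/ and viewed, at most 10 in all, crops included, and the job is handed in when it is done.

Besides the shell and the picture viewer there is one more tool, called as name([rows], argument=value, ...), one row to a line, values as JSON. play_rows: Moves the arm, as the interface text tells. Its arguments: {"type":"object","properties":{"plan":{"type":"array","items":{"type":"array"}},"force":{"type":"number"}},"required":["plan"]}

```bash
mkdir -p pics; cat > h.py <<'E'
import numpy as np, cv2
from workcell import telemetry, grab_frame, workorder, env
def snap(n,f=None):
    g=grab_frame(n)
    if f: cv2.imwrite('pics/'+f,cv2.cvtColor(g['image'],cv2.COLOR_RGB2BGR))
    return g
def ray(g,u,v):
    d=np.array([(u-g['cx'])/g['fx'],(v-g['cy'])/g['fy']]);p=d.copy()
    for _ in range(20): p=d/(1+g['k1']*(p@p))
    P=np.array(g['pose']);return P[:3,3],P[:3,:3]@np.array([p[0],p[1],1])
def onz(g,u,v,z):
    o,d=ray(g,u,v);return o+d*(z-o[2])/d[2]
def proj(g,X):
    P=np.array(g['pose']);c=P[:3,:3].T@(np.array(X)-P[:3,3]);p=c[:2]/c[2];p=p*(1+g['k1']*(p@p))
    return p*[g['fx'],g['fy']]+[g['cx'],g['cy']]
E
python3 - <<'E'
from h import *
for n in('top','side'):
    g=snap(n,n+'0.png');print(n,g['fx'],g['k1'],np.round(g['pose'],3).tolist())
print(env.pinch_z,telemetry.get_state())
E
```

```text
top 592.9038393084093 0.05825133913684317 [[0.006, -0.989, 0.146, 0.337], [-1.0, -0.01, -0.025, -0.061], [0.026, -0.146, -0.989, 1.67], [0.0, 0.0, 0.0, 1.0]]
side 451.8263544090526 -0.06017130998886645 [[0.887, -0.328, 0.324, 0.23], [-0.461, -0.656, 0.598, -0.669], [0.017, -0.68, -0.733, 0.88], [0.0, 0.0, 0.0, 1.0]]
0.172 {'clock': 0.1, 'joints': array([ 1.27366379e+00,  3.79356399e-01,  1.73475865e+00, -1.22077610e-05,
        1.02850629e+00, -3.33268325e-02]), 'qvel': array([ 3.04305271e-04, -8.87383625e-04, -2.32085210e-03, -1.44836044e-04,
       -1.89173627e-05,  1.84986095e-04]), 'joint_efforts': array([-2.92512841e-04, -7.65046191e+01, -4.35291982e+01,  6.52204268e-02,
        3.98888451e-02,  9.42358383e-06]), 'position': array([0.18249992, 0.67560017, 0.40413559]), 'ee_rot': array([ 1.31517560e-01,  9.91313708e-01, -5.08192856e-04, -7.94424262e-05]), 'contact_force': array([ 0.45663043, -0.30022128,  0.37691939]), 'wrist_torque': array([-0.01254808,  0.01372554, -0.00127505]), 'gripper_force': 0.0, 'width': 0.999478847491375}
```

View pics/top0.png

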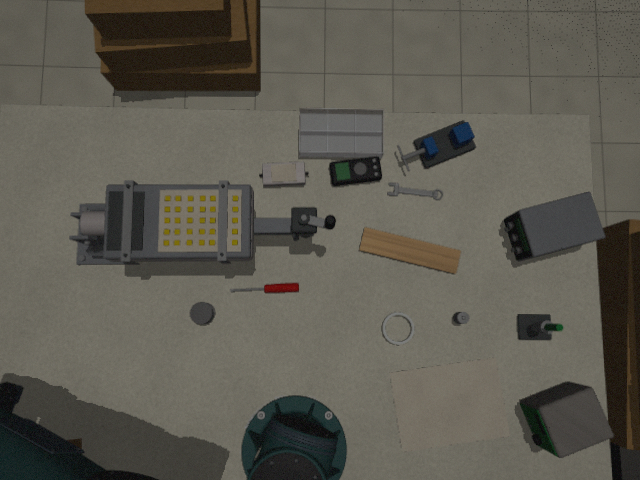

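View pics/side0.png

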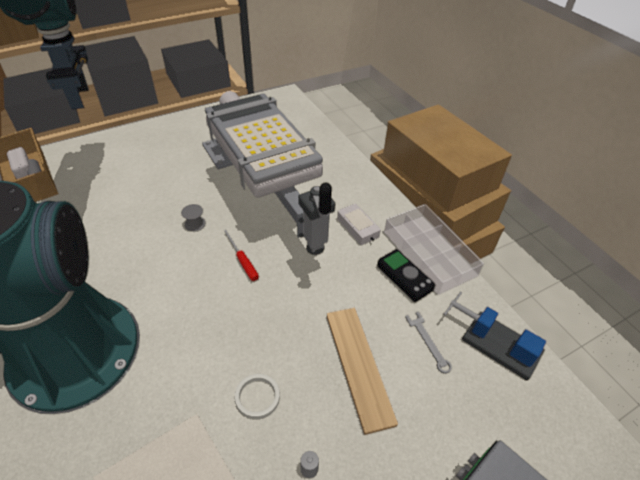

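The top view shows the jack head at about (305,221), the knob at (330,222), the beam running left, and the board at (410,250). The side view shows the foot at about (316,247) and the board from (345,312) to (378,430). Next I'll zoom in on the jack and mask the board.

```bash
python3 - <<'E'
from h import *
gt=snap('top');gs=snap('side')
a=gt['image'][180:265,240:345];b=gs['image'][165:275,270:370]
f=lambda i:cv2.resize(i,(400,int(i.shape[0]*400/i.shape[1])),interpolation=cv2.INTER_CUBIC)
A,B=f(a),f(b);h=max(A.shape[0],B.shape[0]);o=np.zeros((h,800,3),np.uint8);o[:A.shape[0],:400]=A;o[:B.shape[0],400:]=B
o=np.clip(o.astype(float)*1.6,0,255).astype(np.uint8)
cv2.imwrite('pics/z.png',o[:,:,::-1])
for n,g,(u0,u1,v0,v1) in(('top',gt,(340,480,215,285)),('side',gs,(310,410,295,445))):
    hsv=cv2.cvtColor(g['image'],cv2.COLOR_RGB2HSV);m=np.zeros(hsv.shape[:2],np.uint8)
    m[v0:v1,u0:u1]=((hsv[v0:v1,u0:u1,1]>75)&(hsv[v0:v1,u0:u1,2]>70))*255
    c=max(cv2.findContours(m,0,1)[0],key=cv2.contourArea)
    P=np.array([onz(g,*p[0],0.018)[:2] for p in c],np.float32)*1000
    r=cv2.minAreaRect(P);print(n,r,cv2.boxPoints(r).tolist(),cv2.contourArea(c))
E
```

```text
top ((540.0599365234375, -316.7838439941406), (279.5211486816406, 68.13562774658203), 76.5900650024414) [[474.5081787109375, -444.83306884765625], [540.7861328125, -460.63482666015625], [605.6116943359375, -188.734619140625], [539.333740234375, -172.932861328125]] 2257.0
side ((533.2404174804688, -317.90679931640625), (280.7221374511719, 68.889404296875), 76.66685485839844) [[467.3551025390625, -446.5411376953125], [534.3876953125, -462.42791748046875], [599.125732421875, -189.2724609375], [532.0931396484375, -173.38568115234375]] 3901.5
```

View pics/z.png

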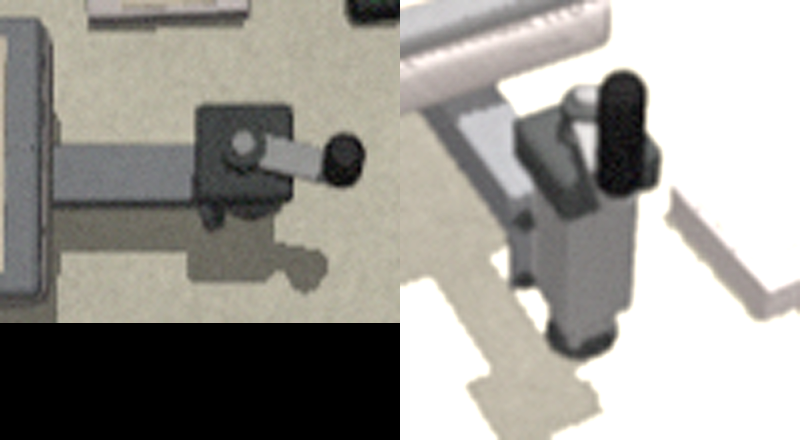

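The board's size matches in both views, with centres 7 mm apart in x. In the zoom, the head centre is at top px (304,220), hub (303.8,218.1) and knob top (330,219.6). In the side view the knob top is at (325.6,187.5), the hub at (315.5,190) and the foot at (315.3,250).

```bash
cat >> h.py <<'E'
def tri(ga,pa,gb,pb):
    (o1,d1),(o2,d2)=ray(ga,*pa),ray(gb,*pb);d1/=np.linalg.norm(d1);d2/=np.linalg.norm(d2)
    t=np.linalg.lstsq(np.c_[d1,-d2],o2-o1,rcond=None)[0];a,b=o1+t[0]*d1,o2+t[1]*d2
    return (a+b)/2,np.linalg.norm(a-b)
E
python3 - <<'E'
from h import *
gt=snap('top');gs=snap('side')
print('knobtop',tri(gt,(330,219.6),gs,(325.6,187.5)),onz(gt,330,219.6,.317),onz(gs,325.6,187.5,.317))
print('hub',tri(gt,(303.8,218.1),gs,(315.5,190)))
print('head c',onz(gt,304,219.9,.228),'hub',onz(gt,303.8,218.1,.255))
z=lambda x,y:(240+x/3.81,180+y/3.81)
for p in((195,104),(292,104),(292,200),(197,200)): print('hc',onz(gt,*z(*p),.228))
for p in((55,145),(193,145),(55,203),(193,203)): print('beam',onz(gt,*z(*p),.142))
for h in(.04,.05,.06): print('foot',h,onz(gs,315.3,250,h))
# corners of board by side vs top
E
```

```text
knobtop (array([ 0.57131987, -0.08573705,  0.30963275]), np.float64(0.0050198390438910305)) [ 0.57240572 -0.08652669  0.317     ] [ 0.56440332 -0.09278669  0.317     ]
hub (array([ 0.58391367, -0.0230387 ,  0.25054501]), np.float64(0.006514063480458416))
head c [ 0.58648833 -0.02413996  0.228     ] hub [ 0.58622542 -0.02428184  0.255     ]
hc [0.61774375 0.00789412 0.228     ]
hc [ 0.61844858 -0.05496933  0.228     ]
hc [ 0.55539735 -0.05559141  0.228     ]
hc [0.55479744 0.00560151 0.228     ]
beam [0.60488205 0.10700971 0.142     ]
beam [0.60589733 0.01289088 0.142     ]
beam [0.56478814 0.10601023 0.142     ]
beam [0.56570505 0.01224011 0.142     ]
foot 0.04 [ 0.59155549 -0.00884433  0.04      ]
foot 0.05 [ 0.58725466 -0.01670742  0.05      ]
foot 0.06 [ 0.58295383 -0.0245705   0.06      ]
```

play_rows([
  [[0, 0, -0.8], [0.495, -0.574, 0.325], 91],
  [[0, 0, -0.8], [0.495, -0.574, 0.325], 91],
  [[0, 0, -0.8], [0.495, -0.574, 0.325], 91],
  [[0, 0, -0.8], [0.495, -0.574, 0.325], 91],
  [[0, 0, -0.8], [0.495, -0.574, 0.325], 91],
  [[0, 0, -0.8], [0.495, -0.574, 0.325], 91],
  [[0, 0, -0.8], [0.495, -0.574, 0.325], 91],
  [[0, 0, -0.8], [0.495, -0.574, 0.325], 91],
  [[0, 0, -0.8], [0.21, -0.83, 0], 91],
  [[0, 0, -0.8], [0.21, -0.83, 0], 91],
  [[0, 0, -0.8], [0.21, -0.83, 0], 91],
  [[0, 0, -0.8], [0.21, -0.83, 0], 91],
  [[0, 0, -0.8], [0.21, -0.83, 0], 91],
  [[0, 0, -0.8], [0.21, -0.83, 0], 91],
  [[0, 0, -0.8], [0.21, -0.83, 0], 91],
  [[0, 0, -0.8], [0.21, -0.83, 0], 91],
  [[0, 0, -0.8], [0, -0.8, 0], 91],
  [[0, 0, -0.8], [0, -0.8, 0], 91],
  [[0, 0, -0.8], [0, -0.8, 0], 91],
  [[0, 0, -0.8], [0, -0.8, 0], 91],
])

```text
clock: 2.8
position: [0.5206, -0.1917, 0.5609]
ee_rot: [0.739, 0.674, 0.0, 0.0]
contact_force: [1.3, 0.9, 0.1]
width: 1.0
gripper_force: 0.0
```

play_rows([
  [[0, 0, -0.41], [0, -0.805, 0], 91],
  [[0, 0, -0.41], [0, -0.805, 0], 91],
  [[0, 0, -0.41], [0, -0.805, 0], 91],
  [[0, 0, -0.41], [0, -0.805, 0], 91],
  [[0, 0, 0], [0, 0, -0.86], 91],
  [[0, 0, 0], [0, 0, -0.86], 91],
  [[0, 0, 0], [0, 0, -0.86], 91],
  [[0, 0, 0], [0, 0, -0.86], 91],
  [[0, 0, 0], [0, 0, -0.86], 91],
  [[0, 0, 0], [0, 0, -0.86], 91],
  [[0, 0, 0], [0, 0, 0], 91],
])

```text
clock: 4.18
position: [0.5198, -0.3825, 0.2479]
ee_rot: [0.784, 0.62, -0.001, -0.003]
contact_force: [-0.5, 0.8, 0.8]
width: 1.0
gripper_force: 0.0
```

```bash
python3 - <<'E'
from h import *
print(telemetry.get_state()['position'])
a=snap('top')['image'][190:340,330:530];b=snap('side')['image'][290:470,280:480]
f=lambda i:cv2.resize(i,(400,i.shape[0]*2))
A,B=f(a),f(b);o=np.zeros((360,800,3),np.uint8);o[:A.shape[0],:400]=A;o[:,400:]=B
cv2.imwrite('pics/g.png',o[:,:,::-1])
E
```

```text
[ 0.51983775 -0.3824704   0.24786028]
```

View pics/g.png

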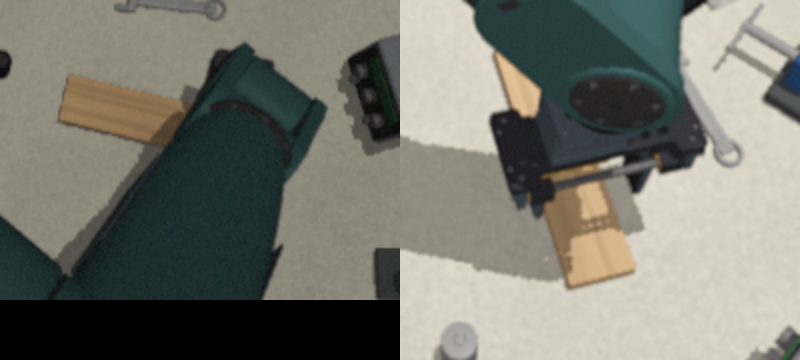

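The crop shows the open fingers straddling the board near its outer end, at side px of roughly (348,390) and (400,380). I'll descend and grip.

play_rows([
  [[0, 0, 0], [0, 0, -0.44], 91],
  [[0, 0, 0], [0, 0, -0.44], 91],
  [[0, 0, 0], [0, 0, 0], 91],
  [[0, 0, 0], [0, 0, 0], 60],
  [[0, 0, 0], [0, 0, 0], 60],
  [[0, 0, 0], [0, 0, 0], 60],
  [[0, 0, 0], [0, 0, 0], 60],
  [[0, 0, 0], [0, 0, 0], 60],
], force=40)

```text
clock: 5.28
position: [0.5214, -0.3837, 0.1997]
ee_rot: [0.784, 0.62, 0.0, 0.001]
contact_force: [-2.2, 0.7, 10.1]
width: 0.745
gripper_force: 40.0
```

play_rows([
  [[0, 0, 0], [0, 0, 0.1], 60],
  [[0, 0, 0], [0, 0, 0.1], 60],
  [[0, 0, 0.45], [0.17, 0.4, 0], 60],
  [[0, 0, 0.45], [0.17, 0.4, 0], 60],
  [[0, 0, 0.45], [0.17, 0.4, 0], 60],
  [[0, 0, 0.45], [0.17, 0.4, 0], 60],
  [[0, 0, 0.45], [0.17, 0.4, 0], 60],
  [[0, 0, 0.45], [0.18, 0.4, 0], 60],
  [[0, 0, 0], [0, 0.35, 0], 60],
  [[0, 0, 0], [0, 0.35, 0], 60],
  [[0, 0, 0], [0, 0, 0], 60],
  [[0, 0, 0], [0, 0, 0], 60],
])

```text
clock: 6.78
position: [0.5827, -0.1975, 0.2105]
ee_rot: [0.706, 0.708, 0.0, 0.0]
contact_force: [0.2, 0.2, -1.8]
width: 0.74
gripper_force: 40.0
```

```bash
python3 - <<'E'
from h import *
s=telemetry.get_state();print(s['position'],s['ee_rot'],s['contact_force'])
a=snap('top')['image'][150:300,230:430];b=snap('side')['image'][160:340,220:420]
f=lambda i:cv2.resize(i,(400,i.shape[0]*2))
A,B=f(a),f(b);o=np.zeros((360,800,3),np.uint8);o[:A.shape[0],:400]=A;o[:,400:]=B
cv2.imwrite('pics/g2.png',o[:,:,::-1])
E
```

```text
[ 0.58265292 -0.19754346  0.21046169] [7.06045092e-01 7.08166871e-01 1.32732702e-05 1.07928671e-04] [ 0.21095851  0.18709757 -1.77545788]
```

View pics/g2.png

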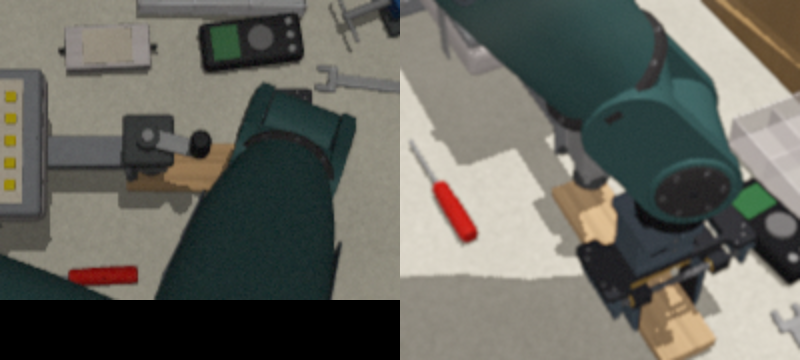

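The board reaches under the jack: its edge is at top px (294,240) and the foot stands above it. The wrist clears the knob by about 30 mm. I'll nudge 6 mm further, lower, release and back off.

play_rows([
  [[0, 0, 0], [0, 0.1, 0], 60],
  [[0, 0, 0], [0, 0, -0.09], 60],
  [[0, 0, 0], [0, 0, -0.09], 60],
  [[0, 0, 0], [0, 0, 0], 60],
  [[0, 0, 0], [0, 0, 0], 82],
  [[0, 0, 0], [0, 0, 0], 82],
  [[0, 0, 0], [0, 0, 0], 82],
  [[0, 0, 0], [0, 0, 0.3], 82],
  [[0, 0, 0], [0, 0, 0.6], 82],
  [[0, 0, 0], [0, -0.6, 0.6], 82],
  [[0, 0, 0], [0, -0.7, 0.6], 82],
  [[0, 0, 0], [0, -0.7, 0.6], 82],
  [[0, 0, 0], [0, -0.7, 0.6], 82],
  [[0, 0, 0], [0, -0.7, 0.6], 82],
  [[0, 0, 0], [0, 0, 0], 82],
])

```text
clock: 8.75
position: [0.5826, -0.3978, 0.4382]
ee_rot: [0.707, 0.707, 0.0, 0.003]
contact_force: [-0.0, 1.0, 0.4]
width: 0.896
gripper_force: 0.0
```

```bash
python3 - <<'E'
from h import *
s=telemetry.get_state();print(s['position'],s['contact_force'],s['joints'])
gt=snap('top');gs=snap('side')
for n,g,(u0,u1,v0,v1) in(('top',gt,(270,420,190,290)),('side',gs,(250,400,220,380))):
    hsv=cv2.cvtColor(g['image'],cv2.COLOR_RGB2HSV);m=np.zeros(hsv.shape[:2],np.uint8)
    q=hsv[v0:v1,u0:u1].astype(int);m[v0:v1,u0:u1]=((q[...,0]>5)&(q[...,0]<30)&(q[...,1]>75)&(q[...,2]>60))*255
    c=max(cv2.findContours(m,0,1)[0],key=cv2.contourArea)
    P=np.array([onz(g,*p[0],0.018)[:2] for p in c],np.float32)*1000
    r=cv2.minAreaRect(P);print(n,r,cv2.boxPoints(r).tolist())
a=gt['image'][150:300,230:430];b=gs['image'][160:340,220:420]
f=lambda i:cv2.resize(i,(400,i.shape[0]*2))
A,B=f(a),f(b);o=np.zeros((360,800,3),np.uint8);o[:A.shape[0],:400]=A;o[:,400:]=B
cv2.imwrite('pics/g3.png',np.clip(o[:,:,::-1]*1.3,0,255).astype(np.uint8))
E
```

```text
[ 0.58263914 -0.39776699  0.43815046] [-0.04513243  0.97536782  0.40962298] [-6.32030192e-01  3.52429554e-01  1.70485564e+00 -2.38258484e-04
  1.07814476e+00 -6.32894883e-01]
top ((583.717041015625, -122.64402770996094), (68.41796875, 279.52471923828125), 0.5263640880584717) [[548.2255859375, 16.798160552978516], [550.79345703125, -262.7147521972656], [619.20849609375, -262.0862121582031], [616.640625, 17.42669677734375]]
side ((575.7404174804688, -124.49806213378906), (282.5025939941406, 69.83753204345703), 89.90104675292969) [[540.5777587890625, -265.6888427734375], [610.4151611328125, -265.8094482421875], [610.903076171875, 16.692718505859375], [541.065673828125, 16.813323974609375]]
```

View pics/g3.png

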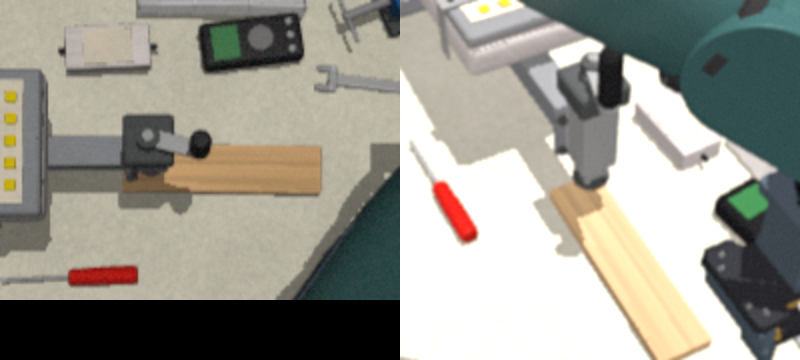

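The board lies flat. By the top view its centreline is within about 4 mm of the jack axis, and the jack is about 98 mm from its middle. The foot, at side px (315,250), is still clear. Next I go to the knob.

play_rows([
  [[0, 0, 0], [0, 0, 0.7], 91],
  [[0, 0, 0], [0, 0.2, 0.7], 91],
  [[0, 0, 0], [0, 0.5, 0.63], 91],
  [[0, 0, 0], [-0.03, 0.75, 0], 91],
  [[0, 0, 0], [-0.03, 0.75, 0], 91],
  [[0, 0, 0], [-0.03, 0.75, 0], 91],
  [[0, 0, 0], [-0.03, 0.75, 0], 91],
  [[0, 0, 0], [-0.03, 0.75, 0], 91],
  [[0, 0, 0], [-0.03, 0.73, 0], 91],
  [[0, 0, 0], [0, 0, 0], 91],
  [[0, 0, 0], [0, 0, -0.5], 91],
  [[0, 0, 0], [0, 0, -0.6], 91],
  [[0, 0, 0], [0, 0, -0.5], 91],
  [[0, 0, 0], [0, 0, 0], 91],
])

```text
clock: 10.6
position: [0.5711, -0.0844, 0.4568]
ee_rot: [0.706, 0.708, -0.001, -0.002]
contact_force: [-0.0, -0.8, 0.6]
width: 1.0
gripper_force: 0.0
```

```bash
python3 - <<'E'
from h import *
s=telemetry.get_state();print(s['position'],s['contact_force'])
a=snap('top')['image'][150:300,230:430];b=snap('side')['image'][100:280,220:420]
f=lambda i:cv2.resize(i,(400,i.shape[0]*2))
A,B=f(a),f(b);o=np.zeros((360,800,3),np.uint8);o[:A.shape[0],:400]=A;o[:,400:]=B
cv2.imwrite('pics/g4.png',np.clip(o[:,:,::-1]*1.3,0,255).astype(np.uint8))
E
```

```text
[ 0.5710843  -0.08442546  0.45684267] [-0.037215   -0.83232176  0.5788602 ]
```

View pics/g4.png

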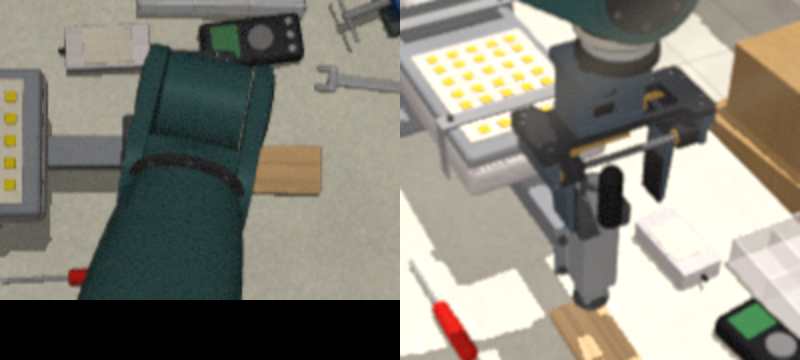

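The knob stands between the fingers, at side px (326,198). I'll close on it.

play_rows([
  [[0, 0, 0], [0, -0.04, 0], 20],
  [[0, 0, 0], [0, 0, 0], 20],
  [[0, 0, 0], [0, 0, 0], 20],
  [[0, 0, 0], [0, 0, 0], 20],
  [[0, 0, 0], [0, 0, 0], 20],
  [[0, 0, 0], [0, 0, 0], 20],
  [[0, 0, 0], [0, 0, 0], 20],
  [[0, 0, 0], [0, 0, 0], 20],
], force=20)

```text
clock: 11.7
position: [0.5718, -0.0869, 0.4593]
ee_rot: [0.706, 0.708, -0.0, -0.0]
contact_force: [-2.1, -1.2, 1.5]
width: 0.281
gripper_force: 20.0
```

```bash
cat > c.py <<'E'
import sys,numpy as np
from h import telemetry
s=telemetry.get_state();p=s['position'];C=np.array([.586,-.024])
a=np.degrees(np.arctan2(p[1]-C[1],p[0]-C[0]));t=np.array([np.sin(np.radians(a)),-np.cos(np.radians(a))]);f=s['contact_force']
print(s['clock'],'ang',a,'r',np.hypot(*(p[:2]-C)),'F',f,'tan',f[:2]@t,'rad',f[:2]@[-t[1],t[0]],s['width']*91.2)
# waypoints: start angle, step deg, n at radius .065, cumulative steps in units of 60 mm
a0,st,n=float(sys.argv[1]),float(sys.argv[2]),int(sys.argv[3])
A=np.radians(a0-st*np.arange(n+1));W=.065*np.c_[np.cos(A),np.sin(A)]
print([[round(float(x),3) for x in d] for d in np.diff(W,axis=0)/.06])
E
python3 c.py -103 12 30
```

```text
11.7 ang -102.67751422521727 r 0.06450015995055125 F [-2.06312996 -1.18090844  1.49055092] tan 1.7536662872196869 rad 1.6049001676358332 25.644712582860674
[[-0.214, 0.074], [-0.194, 0.117], [-0.166, 0.154], [-0.13, 0.186], [-0.088, 0.208], [-0.043, 0.222], [0.004, 0.226], [0.051, 0.221], [0.096, 0.205], [0.136, 0.181], [0.171, 0.149], [0.198, 0.11], [0.217, 0.066], [0.226, 0.02], [0.225, -0.028], [0.214, -0.074], [0.194, -0.117], [0.166, -0.154], [0.13, -0.186], [0.088, -0.208], [0.043, -0.222], [-0.004, -0.226], [-0.051, -0.221], [-0.096, -0.205], [-0.136, -0.181], [-0.171, -0.149], [-0.198, -0.11], [-0.217, -0.066], [-0.226, -0.02], [-0.225, 0.028]]
```

play_rows([
  [[0, 0, 0], [-0.214, 0.074, 0], 20],
  [[0, 0, 0], [-0.194, 0.117, 0], 20],
  [[0, 0, 0], [-0.166, 0.154, 0], 20],
  [[0, 0, 0], [-0.13, 0.186, 0], 20],
  [[0, 0, 0], [-0.088, 0.208, 0], 20],
  [[0, 0, 0], [-0.043, 0.222, 0], 20],
  [[0, 0, 0], [0.004, 0.226, 0], 20],
])

```text
clock: 12.58
position: [0.5219, -0.0155, 0.4594]
ee_rot: [0.706, 0.708, 0.0, 0.001]
contact_force: [9.3, -6.9, -7.0]
width: 0.278
gripper_force: 20.0
```

```bash
python3 c.py -187 12 1
```

```text
12.575 ang 172.47460939234432 r 0.06463805582700921 F [ 9.32479342 -6.88092623 -6.98856655] tan -5.6004336834454165 rad -10.145642446725944 25.39360795138533
[[0.051, 0.221]]
```

play_rows([
  [[0, 0, 0], [0.061, 0.221, 0], 20],
  [[0, 0, 0], [0.106, 0.205, 0], 20],
  [[0, 0, 0], [0.136, 0.181, 0], 20],
  [[0, 0, 0], [0.171, 0.149, 0], 20],
  [[0, 0, 0], [0.198, 0.11, 0], 20],
  [[0, 0, 0], [0.217, 0.066, 0], 20],
  [[0, 0, 0], [0.226, 0.02, 0], 20],
])

```text
clock: 13.45
position: [0.5889, 0.0415, 0.4592]
ee_rot: [0.706, 0.708, -0.001, -0.0]
contact_force: [-4.5, -6.8, 3.3]
width: 0.281
gripper_force: 20.0
```

```bash
python3 c.py -271 12 1
```

```text
13.45 ang 87.48940553690723 r 0.0655939325852962 F [-4.48414651 -6.76885325  3.31342828] tan -4.183338702824543 rad -6.9587801771785776 25.58641431303512
[[0.225, -0.028]]
```

play_rows([
  [[0, 0, 0], [0.225, -0.038, 0], 20],
  [[0, 0, 0], [0.214, -0.084, 0], 20],
  [[0, 0, 0], [0.194, -0.117, 0], 20],
  [[0, 0, 0], [0.166, -0.154, 0], 20],
  [[0, 0, 0], [0.13, -0.186, 0], 20],
  [[0, 0, 0], [0.088, -0.208, 0], 20],
  [[0, 0, 0], [0.043, -0.222, 0], 20],
])

```text
clock: 14.32
position: [0.6523, -0.0191, 0.4592]
ee_rot: [0.706, 0.708, -0.0, -0.001]
contact_force: [-10.0, 4.0, 5.7]
width: 0.279
gripper_force: 20.0
```

```bash
python3 c.py -355 12 1
```

```text
14.325 ang 4.249035517780914 r 0.06644236021404004 F [-9.9891774   3.96176679  5.7031332 ] tan -4.690992768166002 rad -9.668187424337411 25.428834277963947
[[-0.004, -0.226]]
```

play_rows([
  [[0, 0, 0], [-0.014, -0.226, 0], 20],
  [[0, 0, 0], [-0.061, -0.221, 0], 20],
  [[0, 0, 0], [-0.096, -0.205, 0], 20],
  [[0, 0, 0], [-0.136, -0.181, 0], 20],
  [[0, 0, 0], [-0.171, -0.149, 0], 20],
  [[0, 0, 0], [-0.198, -0.11, 0], 20],
  [[0, 0, 0], [-0.217, -0.066, 0], 20],
  [[0, 0, 0], [-0.226, -0.01, 0], 20],
  [[0, 0, 0], [-0.225, 0.038, 0], 20],
])

```text
clock: 15.45
position: [0.5716, -0.087, 0.4594]
ee_rot: [0.706, 0.708, 0.0, 0.001]
contact_force: [5.0, 1.3, -3.0]
width: 0.277
gripper_force: 20.0
```

```bash
python3 c.py -463 12 1; python3 - <<'E'
from h import *
gs=snap('side')
cv2.imwrite('pics/f.png',cv2.resize(gs['image'][200:290,260:380],(800,600),interpolation=cv2.INTER_CUBIC)[:,:,::-1])
E
```

```text
15.45 ang -102.85920314832713 r 0.06457957915084923 F [ 5.04687761  1.29799048 -3.00289707] tan -4.631425903215387 rad -2.3886496074663137 25.28113602901604
[[-0.214, 0.074]]
```

View pics/f.png

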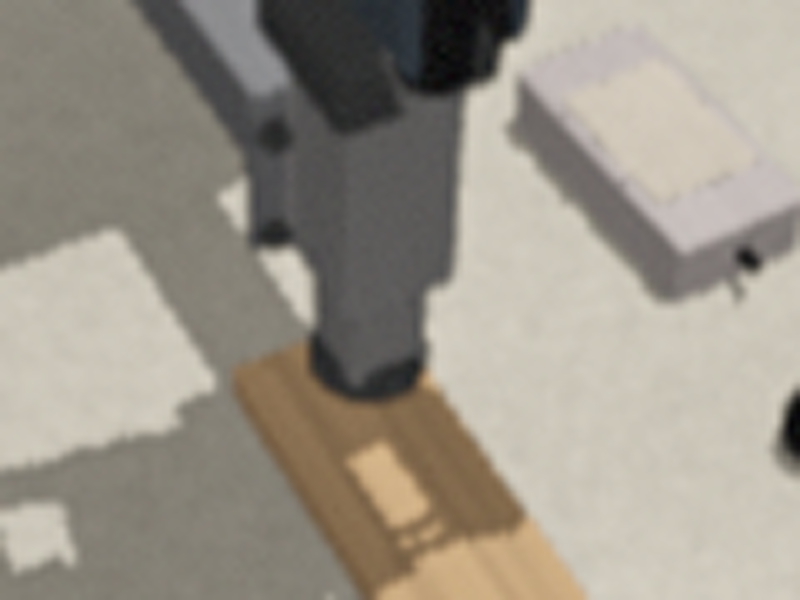

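The foot's lower rim is at side px (315,260), still some way above the board. I'll estimate the gap.

```bash
python3 - <<'E'
from h import *
gs=snap('side');th=np.linspace(0,6.28,60)
for c in((.579,-.026),(.583,-.025)):
  for z in(.018,.025,.03,.035,.04,.05):
    p=np.array([proj(gs,[c[0]+.023*np.cos(t),c[1]+.023*np.sin(t),z]) for t in th]);print(c,z,p[:,1].max().round(1),p[:,0].min().round(1),p[:,0].max().round(1))
E
```

```text
(0.579, -0.026) 0.018 269.2 304.7 323.0
(0.579, -0.026) 0.025 267.4 304.7 323.1
(0.579, -0.026) 0.03 266.1 304.7 323.2
(0.579, -0.026) 0.035 264.8 304.7 323.3
(0.579, -0.026) 0.04 263.5 304.7 323.3
(0.579, -0.026) 0.05 260.8 304.7 323.4
(0.583, -0.025) 0.018 268.4 305.9 324.3
(0.583, -0.025) 0.025 266.6 305.9 324.4
(0.583, -0.025) 0.03 265.3 305.9 324.4
(0.583, -0.025) 0.035 264.0 305.9 324.5
(0.583, -0.025) 0.04 262.6 305.9 324.6
(0.583, -0.025) 0.05 260.0 305.9 324.7
```

play_rows([
  [[0, 0, 0], [-0.214, 0.074, 0], 20],
  [[0, 0, 0], [-0.194, 0.117, 0], 20],
  [[0, 0, 0], [-0.166, 0.154, 0], 20],
  [[0, 0, 0], [-0.13, 0.186, 0], 20],
  [[0, 0, 0], [-0.088, 0.208, 0], 20],
  [[0, 0, 0], [-0.043, 0.222, 0], 20],
  [[0, 0, 0], [0.014, 0.226, 0], 20],
  [[0, 0, 0], [0.061, 0.221, 0], 20],
  [[0, 0, 0], [0.106, 0.205, 0], 20],
  [[0, 0, 0], [0.136, 0.181, 0], 20],
  [[0, 0, 0], [0.171, 0.149, 0], 20],
  [[0, 0, 0], [0.198, 0.11, 0], 20],
  [[0, 0, 0], [0.217, 0.056, 0], 20],
  [[0, 0, 0], [0.226, 0.01, 0], 20],
])

```text
clock: 17.3
position: [0.5898, 0.041, 0.4593]
ee_rot: [0.706, 0.708, -0.0, -0.001]
contact_force: [-4.4, 2.4, 2.9]
width: 0.28
gripper_force: 20.0
```

```bash
python3 c.py -631 12 1
```

```text
17.3 ang 86.67191590157 r 0.06506953941809998 F [-4.35985299  2.40417004  2.86219499] tan -4.492070184445877 rad 2.1470112101641856 25.56969585527465
[[0.225, -0.028]]
```

play_rows([
  [[0, 0, 0], [0.225, -0.028, 0], 20],
  [[0, 0, 0], [0.214, -0.074, 0], 20],
  [[0, 0, 0], [0.194, -0.117, 0], 20],
  [[0, 0, 0], [0.166, -0.154, 0], 20],
  [[0, 0, 0], [0.12, -0.186, 0], 20],
  [[0, 0, 0], [0.078, -0.208, 0], 20],
  [[0, 0, 0], [0.033, -0.222, 0], 20],
])

```text
clock: 18.18
position: [0.6517, -0.019, 0.4593]
ee_rot: [0.706, 0.708, 0.0, -0.0]
contact_force: [-2.3, 4.6, 0.8]
width: 0.28
gripper_force: 20.0
```

```bash
python3 c.py -715 12 1
```

```text
18.175 ang 4.378710693322766 r 0.06589878250295254 F [-2.28149589  4.6326851   0.83068933] tan -4.793352075736235 rad -1.92113785368329 25.541319842967955
[[-0.004, -0.226]]
```

play_rows([
  [[0, 0, 0], [-0.014, -0.226, 0], 20],
  [[0, 0, 0], [-0.051, -0.221, 0], 20],
  [[0, 0, 0], [-0.096, -0.205, 0], 20],
])

```text
clock: 18.55
position: [0.642, -0.0582, 0.4593]
ee_rot: [0.706, 0.708, 0.001, -0.0]
contact_force: [-0.2, 5.9, 0.3]
width: 0.277
gripper_force: 20.0
```

```bash
python3 c.py -751 12 1
```

```text
18.55 ang -31.4344496284622 r 0.06565577037014093 F [-0.2458157   5.87745249  0.32590115] tan -4.886663689607505 rad -3.2749642922852935 25.224180858006605
[[-0.136, -0.181]]
```

play_rows([
  [[0, 0, 0], [-0.136, -0.181, 0], 20],
  [[0, 0, 0], [-0.171, -0.149, 0], 20],
  [[0, 0, 0], [-0.198, -0.11, 0], 20],
])

```text
clock: 18.92
position: [0.6114, -0.0844, 0.4593]
ee_rot: [0.706, 0.708, 0.001, -0.0]
contact_force: [-0.3, 11.1, 0.6]
width: 0.284
gripper_force: 20.0
```

```bash
python3 c.py -787 12 1
```

```text
18.925 ang -67.15130885332343 r 0.06552513006893884 F [-0.26450759 11.08057694  0.55545005] tan -4.0588228467542375 rad -10.313830842362501 25.9233903921071
[[-0.217, -0.066]]
```

play_rows([
  [[0, 0, 0], [-0.217, -0.066, 0], 20],
  [[0, 0, 0], [-0.226, -0.02, 0], 20],
  [[0, 0, 0], [-0.225, 0.028, 0], 20],
])

```text
clock: 19.3
position: [0.5714, -0.0876, 0.4593]
ee_rot: [0.706, 0.708, 0.001, -0.0]
contact_force: [8.4, 12.5, -4.1]
width: 0.276
gripper_force: 20.0
```

```bash
python3 c.py -823 12 1
```

```text
19.3 ang -102.91637447217619 r 0.06525990205711392 F [ 8.39872697 12.45991725 -4.07280215] tan -5.401068055569178 rad -14.022004722998126 25.18559689576131
[[-0.214, 0.074]]
```

play_rows([
  [[0, 0, 0], [-0.214, 0.089, 0], 20],
  [[0, 0, 0], [-0.194, 0.132, 0], 20],
  [[0, 0, 0], [-0.166, 0.154, 0], 20],
])

```text
clock: 19.68
position: [0.5368, -0.0656, 0.4594]
ee_rot: [0.706, 0.708, 0.0, 0.001]
contact_force: [8.3, 0.9, -5.4]
width: 0.279
gripper_force: 20.0
```

```bash
python3 c.py -859 12 1
```

```text
19.675 ang -139.77374754957194 r 0.06438059773587937 F [ 8.32975568  0.93353416 -5.37215439] tan -4.66666587590368 rad -6.962653610190948 25.417856414434432
[[-0.13, 0.186]]
```

play_rows([
  [[0, 0, 0], [-0.13, 0.186, 0], 20],
  [[0, 0, 0], [-0.088, 0.208, 0], 20],
])

```text
clock: 19.92
position: [0.5239, -0.0418, 0.4594]
ee_rot: [0.706, 0.708, 0.0, 0.001]
contact_force: [11.4, -2.2, -8.4]
width: 0.279
gripper_force: 20.0
```

```bash
python3 c.py -883 12 1
```

```text
19.925 ang -163.98045328316135 r 0.06457055613551353 F [11.39655994 -2.16507668 -8.41635843] tan -5.226056404119589 rad -10.356518235623572 25.454182421612593
[[-0.043, 0.222]]
```

2.17 turns. I'll continue in 2-row steps.

play_rows([
  [[0, 0, 0], [-0.023, 0.222, 0], 20],
  [[0, 0, 0], [0.024, 0.226, 0], 20],
])

```text
clock: 20.18
position: [0.5232, -0.0149, 0.4592]
ee_rot: [0.706, 0.708, -0.001, -0.001]
contact_force: [-11.2, -3.8, 7.3]
width: 0.278
gripper_force: 20.0
```

```bash
python3 c.py -907 12 1
```

```text
20.175 ang 171.70882877034342 r 0.06342515658467485 F [-11.15089538  -3.82059605   7.25019826] tan -5.388663875931431 rad 10.483402285750083 25.377635480158812
[[0.051, 0.221]]
```

play_rows([
  [[0, 0, 0], [0.061, 0.221, 0], 20],
  [[0, 0, 0], [0.096, 0.205, 0], 20],
])

```text
clock: 20.42
position: [0.5327, 0.011, 0.4593]
ee_rot: [0.706, 0.708, -0.001, -0.001]
contact_force: [-7.1, -1.8, 4.4]
width: 0.282
gripper_force: 20.0
```

```bash
python3 c.py -931 12 1
```

```text
20.425 ang 146.6795776152814 r 0.06379130297647909 F [-7.06601087 -1.79092605  4.39879648] tan -5.378024617320138 rad 4.9206480143193785 25.707382432186172
[[0.136, 0.181]]
```

play_rows([
  [[0, 0, 0], [0.136, 0.185, 0], 20],
  [[0, 0, 0], [0.171, 0.152, 0], 20],
])

```text
clock: 20.68
position: [0.5517, 0.0312, 0.46]
ee_rot: [0.706, 0.708, -0.001, -0.001]
contact_force: [-7.8, -6.1, 13.3]
width: 0.278
gripper_force: 20.0
```

```bash
python3 c.py -955 12 1
```

```text
20.675 ang 121.89312806495016 r 0.06496956608487955 F [-7.76388461 -6.05984107 13.34186988] tan -9.793445503420193 rad -1.0430738566425424 25.386256484234426
[[0.198, 0.11]]
```

play_rows([
  [[0, 0, 0], [0.198, 0.11, 0], 20],
  [[0, 0, 0], [0.217, 0.066, 0], 20],
])

```text
clock: 20.92
position: [0.5772, 0.0416, 0.461]
ee_rot: [0.706, 0.708, -0.0, 0.0]
contact_force: [-9.1, -8.1, 22.3]
width: 0.277
gripper_force: 20.0
```

```bash
python3 c.py -979 12 1
```

```text
20.925 ang 97.66183088197855 r 0.06621458775856559 F [-9.13489415 -8.09106001 22.27046054] tan -10.132088541280819 rad -6.800906192380965 25.262472750979338
[[0.226, 0.02]]
```

The crank went heavy between the last two checks. The lift is at most about 2.7 mm, so I'll wind back 12°, which is still past the full-load point, and then let go.

play_rows([
  [[0, 0, 0], [-0.11, -0.035, 0], 20],
  [[0, 0, 0], [-0.11, -0.035, 0], 20],
  [[0, 0, 0], [0, 0, 0], 20],
])

```text
clock: 21.3
position: [0.5635, 0.0374, 0.4606]
ee_rot: [0.706, 0.708, 0.001, 0.0]
contact_force: [-6.0, 4.1, 12.5]
width: 0.279
gripper_force: 20.0
```

```bash
python3 c.py -967 12 1
```

```text
21.3 ang 110.10257932230425 r 0.06535602568676682 F [-6.02651018  4.10872443 12.45016034] tan -4.2471911454345985 rad 5.929739347823504 25.4206762630842
[[0.217, 0.066]]
```

play_rows([
  [[0, 0, 0], [0, 0, 0], 70],
  [[0, 0, 0], [0, 0, 0], 70],
  [[0, 0, 0], [0, 0, 0], 70],
  [[0, 0, 0], [0, 0, 0], 70],
  [[0, 0, 0], [0, 0, 0.4], 70],
  [[0, 0, 0], [0, 0, 0.8], 70],
  [[0, 0, 0], [0, 0, 0.8], 70],
  [[0, 0, 0], [-0.3, -0.7, 0], 70],
  [[0, 0, 0], [-0.3, -0.8, 0], 70],
  [[0, 0, 0], [0, -0.8, 0], 70],
  [[0, 0, 0], [0, -0.8, 0], 70],
  [[0, 0, 0], [0, -0.8, 0], 70],
  [[0, 0, 0], [0, -0.8, 0], 70],
  [[0, 0, 0], [0, -0.8, 0], 70],
  [[0, 0, 0], [0, -0.8, 0], 70],
  [[0, 0, 0], [0, 0, 0], 70],
])

```text
clock: 23.3
position: [0.5271, -0.3434, 0.5787]
ee_rot: [0.707, 0.707, -0.0, -0.0]
contact_force: [-0.1, 0.5, 0.2]
width: 0.767
gripper_force: 0.0
```

```bash
python3 - <<'E'
from h import *
s=telemetry.get_state();print(s['position'],s['contact_force'])
a=snap('top')['image'][170:270,240:374];b=snap('side')['image'][170:290,260:420]
A=cv2.resize(a,(400,300),interpolation=2);B=cv2.resize(b,(400,300),interpolation=2)
cv2.imwrite('pics/g5.png',np.clip(np.hstack([A,B])[:,:,::-1]*1.3,0,255).astype(np.uint8))
E
```

```text
[ 0.52713701 -0.34344766  0.57874267] [-0.07217302  0.53729797  0.23985093]
```

View pics/g5.png

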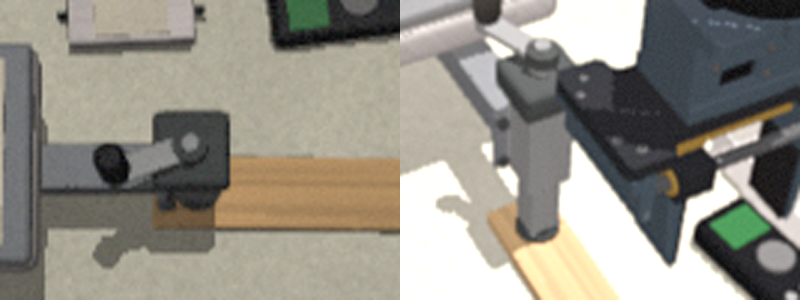

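The foot sits on the board, with its rim at side px (315,265). The knob is free at top px (278,223), and the gripper is clear of everything. I'll hand in.

```bash
python3 -c "
from h import *
print(workorder.finish_job())"
```

```text
the job is handed in; nothing more can be done
None
```

The job is handed in at about 23 s: the board is flat under the jack, the foot is wound down onto it past the heavy point and backed off 12°, and the crank is released. I worked out the cradle lift (about 2 mm at most) and the foot load (over 25 N) from the crank angle and winding force, not by measuring them, and the hand-in gave no verdict.

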